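# Pack up the support post under a circuit board

### The job

The sprung board carrier of the rework fixture needs support: stack orange spacers flat and centred on the narrow post, just as many as it takes for the brass foot under the carrier to press on the stack when you swing the carrier down by its yellow end pad, before the carrier comes down on its own stop. Feel for it by pressing, add a spacer if it only meets the stop, and use no more than needed, so that the board ends about level. Leave spare spacers lying on the bench, do not disturb the spool, bottle and cutters, and finish while still firmly holding the carrier down on the stack: the carrier springs up if let go.

Things in the scene. Friction and masses are not known exactly. Their poses are not given: they have to be found in the camera images.
- fixture: Fixture fixed to the bench: dark base plate 170 mm (x) by 235 mm (y), 15 mm thick; origin on the bench below the post axis; the plate reaches 77.5 mm to -y and 157.5 mm to +y of it. Two hinge cheeks 113 mm high, 164 mm over all in x, stand on the +y side; the carrier's hinge axis runs along x at y = +120 mm, 100 mm above the bench.
- post_top (a point): Centre of the flat top of the round steel support post, 24 mm diameter. Its height above the bench differs from run to run, 67 to 82 mm; an aluminium collar of 42 mm diameter around its foot reaches 32 mm above the bench. z points up.
- carrier (a joint): Carrier hinge, rad: 0 = level, on its hard stop; 1.45 = fully up, where its spring returns it when let go. About 2 N at the pad swings it down. One spacer under the foot is about 0.083 rad. Pressed and stopping at 0: too few spacers; stopping above 0: the foot is on the stack (within 0.015 of 0 either count will do). One or two spacers close the gap.
- carrier_pad (a point): Centre of the upper face of the carrier's yellow end pad: 128 (along hinge) by 35 mm, 12 thick, 207.5 mm from the hinge axis, face 6 mm off the hinge plane. z: face normal, up when level, away from the post when raised. Push this face over from behind, in an arc about the hinge towards the post, ending pressing down on it; level, the pad lies on the fixture's -y side.
- carrier_hinge (a point): Middle of the carrier's hinge axis; its x axis is the hinge axis. The carrier (aluminium rails, green board 108 mm wide, 128 mm wide overall, 225 mm long from the hinge) extends to its -y.
- carrier_foot (a point): Lowest point of the 16 mm brass ball foot under the board, 120 mm from the hinge axis, 15 mm below the hinge plane. With the carrier level it is straight over the post, 85 mm above the bench: 3 to 18 mm above the bare post.
- mat: Grey parts mat, 240 by 240 mm, 3 mm thick, fixed, origin at the centre of its underside.
- spacer0: One of four identical orange plastic spacer plates, 40 mm (x) by 32 mm (y) by 10 mm thick, about 20 g, lying flat on the mat; origin at the centre of its underside.
- spacer1: One of four identical orange plastic spacer plates, 40 mm (x) by 32 mm (y) by 10 mm thick, about 20 g, lying flat on the mat; origin at the centre of its underside.
- spacer2: One of four identical orange plastic spacer plates, 40 mm (x) by 32 mm (y) by 10 mm thick, about 20 g, lying flat on the mat; origin at the centre of its underside.
- spacer3: One of four identical orange plastic spacer plates, 40 mm (x) by 32 mm (y) by 10 mm thick, about 20 g, lying flat on the mat; origin at the centre of its underside.
- spool: Bystander: red spool, 64 mm diameter, 28 mm high, origin at its underside.
- flux: Bystander: small amber bottle, 36 mm diameter, 75 mm high, origin at its underside.
- cutters: Bystander: cutters with yellow handles, about 150 mm long, lying along its x; origin at the pivot, on the bench.
Things that resemble listed ones, but are neither listed nor needed, are in the scene too. Leave any blue or brown look-alike of the spacer3 alone. What is shaped like the spacer1 but black or purple is not meant.

How it is judged:
By the outcome, as a careful person would: the job done as asked, in the order asked, and still so for the second after the job is handed in, while the arm keeps its last pose, push and grip.
It also fails if it takes over 72 s, if anything falls off the work surface, if the arm or the gripper's body presses on something with over 40 N, if the wrist force passes 120 N, or if a joint passes its speed limit or range.

### The arm

A 7-joint arm with a two-finger parallel gripper is mounted at the origin on the work surface. World frame = base frame: x ahead of the robot, y to its left, z up, the work surface at z = 0. Lengths are in m, angles in rad, forces in N, time in s.
With the tool pointing down it reaches from about 0.35 to 0.9 m from the base axis. Payload 8.1 kg.
Tool frame: the origin (TCP) lies at the centre of the arm's flange, where the gripper is bolted on; the fingertips stand 178 mm ahead of it and the grasp point (between the pads) lies 159 mm ahead of it; z points along the fingers, y is the line along which they close (so a half turn about z gives the same grasp; the last joint's range is limited). The gripper opens to 92 mm and grips with 3 to 60 N. Pads are 19 mm wide; open, the fingers measure 130 mm over their backs; the gripper's body (75 mm by 190 mm) begins 47 mm behind the grasp point.
Start: joints at [-0.103, 0.434, 0.025, 1.573, -0.012, 1.134, -0.075], TCP at [0.625, -0, 0.405] pointing down, gripper open.
Joint ranges: [-2.62, 2.62], [-0.44, 2.09], [-1.27, 1.32], [0.08, 2.57], [-1.32, 4.46], [0.12, 2], [-2.74, 2.74]. Speed limits (rad/s): [2.22, 2.22, 3.01, 3.01, 3.14, 3.14, 3.14].

### API

Orientations are given as a rotation vector (axis times angle).
In Python, from cell import arm gives the robot as it stands. The module is installed in compiled form; this text tells all that it offers.
- The arm moves only by the shell command python3 -m inch 'ROWS' [FORCE]. ROWS is text: rows parted by semicolons, each of 5 numbers parted by spaces: the shift along the tool's x, y, z in m, then the turn about the tool's z in rad, then the finger opening in m, from 0 to 0.0918. In form: x y z roll fingers; .... A call has 1 to 5 rows; each row is the pose to reach, as a shift and turn from the pose commanded when the call began, along the tool's axes at that moment; what a row does not reach only later rows make up. A row lasts 1/10 s, in which the tool goes at most 50 mm and 8.59 degrees, less where a joint would pass 70% of its speed; a pose out of reach is approached as far as the arm can. A call with a gripper value outside its range is refused whole. The fingers move at their own pace and stop on an object; FORCE is the grip in N (left out, the last holds). Time passes only in rows, so rows that repeat a pose let the fingers close. It gives the time, the measured TCP pose, the force, the opening and the grip force at its end, in the units of the state.
- arm.observe(): the state, without advancing time (a new reading comes with each control period).
- arm.get_image(name): name is "scene" or "side" or "wrist"; returns the picture (480x640x3 uint8, red, green, blue); there is no depth.
- arm.get_calibration(name): a dict with "intrinsics" (3x3 intrinsics, pixels), "distortion" ([k1, k2, p1, p2, k3] as OpenCV has them; the pictures are not rectified), "pose" (4x4, takes a point from camera to world coordinates). Camera axes: x right, y up, looking along -z (the intrinsics and any distortion apply to the point x, -y, -z); pixel columns grow to the right and rows downward; lengths in m; the calibration is good to about 2 mm. A picture is of the moment at which its call begins: read the wrist's pose just before it. get_calibration takes no time and is no camera call; for the wrist camera it gives the pose at the moment of the call.
- arm.sign_off(): hands the job in; it is judged then, once.
Trained networks look in the newest picture that a camera, given by its name, has taken for a name from the list of things; names that differ only in an ending like _2 or _b are one class to them, and where a whole thing is asked for, a point or a joint stands for the part that bears it (a point fixed in the world has none). Each returns a list of dicts, best first, with "conf" (0 to 1); they miss things now and then, are a little off and sometimes report something else, mostly with a low value. They report only what shows in the picture. A call takes as long as a camera call. They do not tell look-alikes from the thing itself.
- arm.look_for(camera, query): "point" ([row, column] in pixels, amid what is visible of it).
- arm.silhouettes(camera, query): "region" (480x640 bool, what is visible of it) and "point" ([row, column] in pixels, amid what is visible of it).
- arm.place_of(camera, query): "point" ([row, column] in pixels: a listed point, or the origin of a listed thing).
The state is a dict: "clock": time; "joints": joint angles; "dq": joint speeds; "joint_efforts": joint torques, N m; "position": TCP position; "ee_rot": TCP orientation; "force": force on the tool from outside, world axes, zero at the start; "ft_torque": the same for the moment, N m; "width": opening from 0.0 (shut) to 1.0 (fully open); "gripper_force": force on a finger pad.
Only numpy, scipy, OpenCV 4.12 (cv2) and the standard library are available. Lean on these libraries where they do the work, as an engineer would, in place of code of your own. Each camera call takes 0.05 s, during which the arm holds its last target. There are 200 camera calls.

## Working session

There is one attempt and no reset: what is moved stays moved. The work goes in short steps, Python scripts to look and compute and a shell command to move; the robot and the scene stay as the last step left them, time stands still between calls to the robot, and variables do not carry over. Pictures are saved under pics/ and viewed, at most 10 in all, crops included, and the job is handed in when it is done.

```bash
mkdir -p pics; cat > h.py <<'E'
import numpy as np, cv2
from cell import arm
def ray(cam,rc,cal=None):
    c=cal or arm.get_calibration(cam); K=np.array(c["intrinsics"]);D=np.array(c["distortion"]);P=np.array(c["pose"])
    u=cv2.undistortPoints(np.array([[[rc[1],rc[0]]]],float),K,D)[0,0]
    d=P[:3,:3]@np.array([u[0],-u[1],-1]); return P[:3,3],d
def onz(cam,rc,z,cal=None):
    o,d=ray(cam,rc,cal); return o+d*(z-o[2])/d[2]
def proj(cam,p,cal=None):
    c=cal or arm.get_calibration(cam); P=np.array(c["pose"]); q=P[:3,:3].T@(np.array(p)-P[:3,3])
    r=cv2.projectPoints(np.array([[q[0],-q[1],-q[2]]]),np.zeros(3),np.zeros(3),np.array(c["intrinsics"]),np.array(c["distortion"]))[0][0,0]
    return r[::-1]
def tri(obs):
    A=np.zeros((3,3));b=np.zeros(3)
    for cam,rc in obs:
        o,d=ray(cam,rc); d=d/np.linalg.norm(d); M=np.eye(3)-np.outer(d,d); A+=M;b+=M@o
    return np.linalg.solve(A,b)
def save(cam,name):
    im=arm.get_image(cam); cv2.imwrite("pics/"+name,im[:,:,::-1]); return im
E
python3 - <<'E'
from h import *
np.set_printoptions(precision=3,suppress=True)
a=save("scene","s1.png");b=save("side","d1.png")
cv2.imwrite("pics/both.png",np.vstack([a,b])[:,:,::-1][::1])
for cam in("scene","side"):
    for q in ("spacer0","post_top","carrier_hinge","carrier_pad","fixture","mat","spool","flux","cutters"):
        for r in arm.place_of(cam,q)[:9]:
            z={"spacer0":.003,"post_top":.075,"carrier_hinge":.1}.get(q,0)
            print(cam,q,round(r["conf"],2),np.round(r["point"]),onz(cam,r["point"],z))
print(arm.observe())
E
```

```text
scene spacer0 0.78 [279. 190.] [ 0.733 -0.18   0.003]
scene spacer0 0.64 [228. 215.] [ 0.556 -0.293  0.003]
scene spacer0 0.59 [218. 243.] [ 0.477 -0.269  0.003]
scene spacer0 0.56 [217. 315.] [ 0.338 -0.119  0.003]
scene spacer0 0.43 [231. 268.] [ 0.471 -0.175  0.003]
scene spacer0 0.42 [246. 242.] [ 0.562 -0.18   0.003]
scene post_top 0.68 [232. 269.] [ 0.541 -0.099  0.075]
scene post_top 0.44 [252. 311.] [0.535 0.032 0.075]
scene carrier_hinge 0.68 [265. 360.] [0.523 0.162 0.1  ]
scene carrier_pad 0.58 [180. 356.] [ 0.09  -0.156  0.   ]
scene fixture 0.92 [283. 309.] [0.556 0.044 0.   ]
scene mat 0.94 [231. 245.] [ 0.511 -0.224  0.   ]
scene spool 0.61 [287. 432.] [0.376 0.274 0.   ]
scene flux 0.91 [291. 223.] [ 0.708 -0.092  0.   ]
scene cutters 0.57 [354. 450.] [ 0.53   0.402 -0.   ]
scene cutters 0.21 [231. 267.] [ 0.472 -0.179  0.   ]
side spacer0 0.97 [447. 354.] [ 0.292 -0.235  0.003]
side spacer0 0.93 [326. 275.] [0.353 0.009 0.003]
side spacer0 0.9 [359. 488.] [ 0.561 -0.286  0.003]
side spacer0 0.89 [389. 448.] [ 0.464 -0.273  0.003]
side spacer0 0.87 [281. 484.] [ 0.732
[... 412 characters left out ...]
71. 340.] [0.546 0.036 0.   ]
side mat 0.71 [353. 441.] [ 0.519 -0.225  0.   ]
side spool 0.88 [257. 200.] [0.364 0.275 0.   ]
side flux 0.61 [263. 432.] [ 0.706 -0.079  0.   ]
side cutters 0.69 [207. 230.] [0.526 0.397 0.   ]
{'clock': 1.0, 'joints': array([-0.103,  0.434,  0.025,  1.573, -0.012,  1.134, -0.075]), 'dq': array([-0.002,  0.001, -0.   , -0.   ,  0.001, -0.   ,  0.   ]), 'joint_efforts': array([ -0.001, -66.768,   0.983, -31.482,  -0.061,   0.033,   0.   ]), 'position': array([ 0.625, -0.   ,  0.405]), 'ee_rot': array([2.222, 2.221, 0.   ]), 'force': array([-0.051, -0.434, -0.122]), 'ft_torque': array([-0.066, -0.01 , -0.013]), 'gripper_force': 0.0, 'width': 0.9987442439348386}
```

View pics/s1.png

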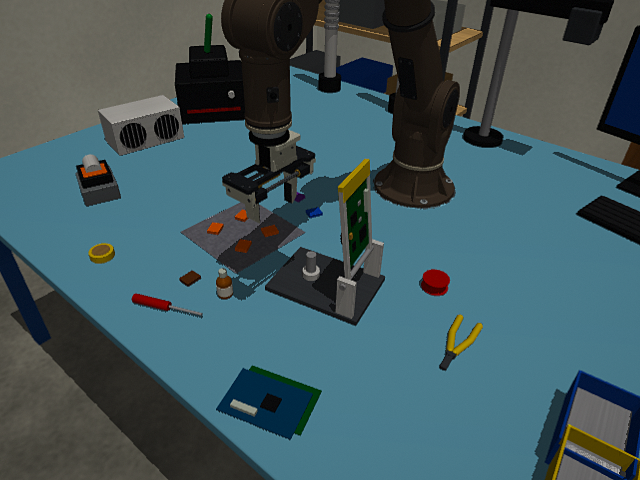

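View pics/d1.png

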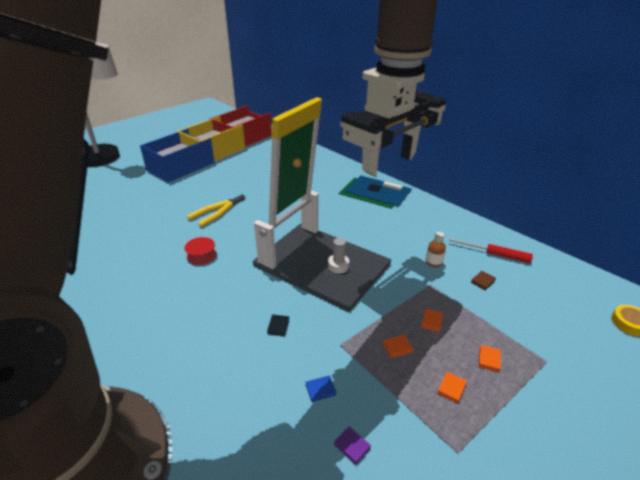

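Orange spacers in the scene picture: (228,215), (218,243), (231,268) and (246,242). Look-alikes: brown (279,190), blue (213,315), purple (197,298), and black, seen in the side picture at (325,278). In the side picture the oranges are at (359,488), (389,448), (348,396) and (321,431), all on the mat. I'll measure the fixture and these four next.

```bash
python3 - <<'E'
from h import *
np.set_printoptions(precision=4,suppress=True)
best=lambda cam,q,i=0: arm.place_of(cam,q)[i]["point"]
print("post scene cands",[(r["point"],r["conf"]) for r in arm.place_of("scene","post_top")])
ps=[r["point"] for r in arm.place_of("scene","post_top") if abs(r["point"][1]-311)<8]
pd=best("side","post_top")
if ps: print("post",tri([("scene",ps[0]),("side",pd)]))
H=tri([("scene",best("scene","carrier_hinge")),("side",best("side","carrier_hinge"))]);print("hinge",H)
print("pad",tri([("scene",best("scene","carrier_pad")),("side",best("side","carrier_pad"))]))
for n,z in(("fixture",0),("fixture",0)):
    for cam in("scene","side"): print(cam,onz(cam,best(cam,n),z))
for cam in("scene","side"):
    for r in arm.silhouettes(cam,"spacer0"):
        m=r["region"].astype(np.uint8)
        c=max(cv2.findContours(m,0,2)[0],key=cv2.contourArea)[:,0,:]
        w=np.array([onz(cam,p[::-1],.010)[:2] for p in c],np.float32)
        rc=cv2.minAreaRect(w*1000); 
        im=cv2.imread("pics/s1.png" if cam=="scene" else "pics/d1.png")
        print(cam,round(r["conf"],2),np.round(r["point"]),np.round(np.mean(im[m>0],0)),rc)
E
```

```text
post scene cands [([232.0, 269.3], 0.68), ([252.5, 311.3], 0.44)]
post [0.5402 0.0371 0.0813]
hinge [0.5183 0.1562 0.0937]
pad [0.5208 0.1329 0.3044]
scene [0.5559 0.0438 0.    ]
side [0.5465 0.0357 0.    ]
scene [0.5559 0.0438 0.    ]
side [0.5465 0.0357 0.    ]
scene 0.66 [230. 266.] [ 0. 30. 84.] ((473.6193542480469, -166.37307739257812), (39.37480545043945, 42.76728057861328), 70.61962127685547)
scene 0.52 [246. 242.] [ 1. 30. 82.] ((567.2131958007812, -171.80661010742188), (49.30694580078125, 36.30914306640625), 25.012758255004883)
scene 0.5 [227. 215.] [ 10.  56. 139.] ((566.3652954101562, -285.3035888671875), (52.882694244384766, 38.86233139038086), 33.037353515625)
scene 0.45 [198. 296.] [48. 11. 33.] ((295.8291931152344, -213.45745849609375), (44.85126876831055, 25.318531036376953), 31.40028953552246)
side 0.8 [345. 397.] [ 22.  54. 123.] ((469.8011474609375, -169.42332458496094), (36.22796630859375, 42.91322708129883), 63.57258987426758)
side 0.74 [386. 318.] [143.  69.  33.] ((320.42376708984375, -139.72877502441406), (37.034358978271484, 40.86335754394531), 63.56585311889
[... 276 characters left out ...]
)
side 0.6 [323. 430.] [ 27.  55. 121.] ((562.1372680664062, -176.73565673828125), (50.64111328125, 32.94767379760742), 25.30253028869629)
side 0.59 [447. 355.] [112.  47.  82.] ((289.9825744628906, -231.89926147460938), (35.20521545410156, 42.59428024291992), 2.0935659408569336)
side 0.56 [386. 451.] [ 29.  98. 213.] ((465.7203369140625, -275.7259826660156), (46.28947067260742, 32.59943771362305), 12.848066329956055)
side 0.56 [356. 488.] [ 31.  98. 213.] ((558.5339965820312, -287.20709228515625), (47.490936279296875, 33.8820686340332), 27.43617820739746)
side 0.32 [248. 338.] [110. 107. 108.] ((588.2713623046875, 78.45974731445312), (91.74934387207031, 26.11365509033203), 43.1317024230957)
```

```bash
python3 -m inch '-0.04 -0.02 0 0 0.09; -0.08 -0.04 0 0 0.09; -0.12 -0.06 0 0 0.09; -0.16 -0.08 0 0 0.09; -0.20 -0.10 0 0 0.09'; python3 -m inch '0 0 0 0 0.09; 0 0 0 0 0.09'
python3 - <<'E'
from h import *
np.set_printoptions(precision=4,suppress=True)
print(arm.observe()["position"],arm.observe()["clock"])
cal=arm.get_calibration("wrist"); im=save("wrist","w1.png")
for r in arm.silhouettes("wrist","spacer0"):
    m=r["region"].astype(np.uint8); c=max(cv2.findContours(m,0,2)[0],key=cv2.contourArea)[:,0,:]
    w=np.array([onz("wrist",p[::-1],.013,cal)[:2] for p in c],np.float32)
    print(round(r["conf"],2),r["point"],np.round(im[m>0].mean(0)),cv2.minAreaRect(w*1000))
E
```

```text
clock: 2.15
position: [0.524, -0.2014, 0.4049]
ee_rot: [2.221, 2.221, 0.0]
force: [0.1, 0.1, 0.2]
width: 0.981
gripper_force: 0.0
clock: 2.35
position: [0.5245, -0.2011, 0.405]
ee_rot: [2.224, 2.218, 0.0]
force: [0.7, -0.1, -0.6]
width: 0.983
gripper_force: 0.0
[ 0.5245 -0.2011  0.405 ] 2.35
0.96 [178.5, 264.4] [192. 115.  54.] ((472.5606384277344, -167.8104705810547), (33.123558044433594, 40.371665954589844), 64.396484375)
0.95 [184.9, 360.9] [189. 116.  65.] ((564.5217895507812, -174.2655029296875), (40.53779602050781, 33.85063552856445), 26.460573196411133)
0.86 [5.7, 137.0] [27. 31. 33.] ((361.0726318359375, -12.179251670837402), (15.441693305969238, 34.663124084472656), 86.6825942993164)
0.84 [239.7, 102.7] [ 97.  57. 126.] ((296.5365295410156, -228.22116088867188), (38.41899490356445, 41.04218673706055), 0.003816808806732297)
0.75 [280.7, 265.2] [120.  65.  27.] ((469.30828857421875, -273.5103759765625), (41.48622512817383, 34.240196228027344), 13.989744186401367)
0.65 [83.6, 526.9] [113.  98.  80.] ((723.4450073242188, -77.54268646240234), (68.66922760009766, 38.608829498291016), 2.383676767349243)
0.62 [148.7, 116.0] [ 43.  82. 151.] ((327.6265563964844, -136.64276123046875), (35.203346252441406, 43.85652160644531), 64.54312896728516)
0.58 [291.7, 352.2] [132.  73.  34.] ((560.3610229492188, -285.77532958984375), (40.497528076171875, 35.825042724609375), 26.97554588317871)
0.56 [192.1, 523.0] [98. 66. 42.] ((726.7339477539062, -181.2138671875), (42.53095626831055, 32.028865814208984), 0.2595764100551605)
```

View pics/w1.png

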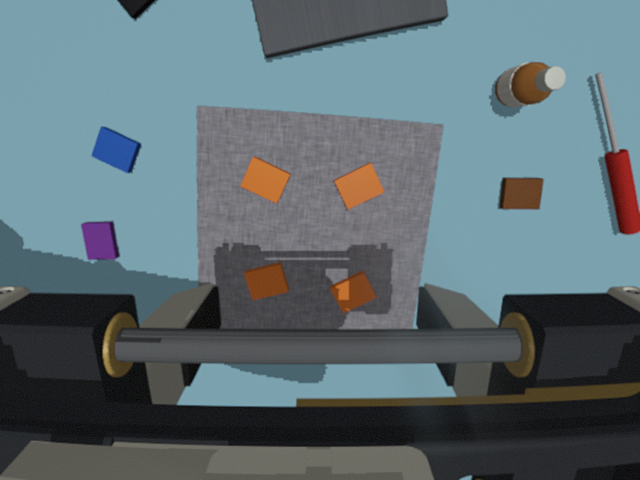

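The wrist picture shows oranges at (180,265), (185,360), (281,265) and (292,352). Brown is at (193,522), blue at (149,116) and purple at (240,101). I choose the orange at (185,360), world (0.564,-0.175), with its long axis at about +26°, and I'll go above it for the close check.

```bash
python3 -m inch '0.01 0.015 0.04 -0.14 0.08; 0.02 0.03 0.08 -0.28 0.08; 0.0245 0.0385 0.11 -0.42 0.08; 0.0245 0.0385 0.13 -0.462 0.08; 0.0245 0.0385 0.13 -0.462 0.08'
python3 - <<'E'
from h import *
np.set_printoptions(precision=4,suppress=True)
o=arm.observe();print(o["position"],o["clock"])
cal=arm.get_calibration("wrist"); im=save("wrist","w2.png")
for r in arm.silhouettes("wrist","spacer0"):
    m=r["region"].astype(np.uint8); c=max(cv2.findContours(m,0,2)[0],key=cv2.contourArea)[:,0,:]
    w=np.array([onz("wrist",p[::-1],.013,cal)[:2] for p in c],np.float32)
    print(round(r["conf"],2),r["point"],np.round(im[m>0].mean(0)),cv2.minAreaRect(w*1000))
E
```

```text
clock: 2.95
position: [0.5633, -0.1733, 0.2716]
ee_rot: [-1.646, -2.669, 0.001]
force: [-1.3, 0.2, -0.3]
width: 0.873
gripper_force: 0.0
[ 0.5633 -0.1733  0.2716] 2.95
0.9 [41.2, 17.1] [ 37.  75. 145.] ((330.88525390625, -136.21482849121094), (35.01506042480469, 42.330875396728516), 63.4361686706543)
0.59 [185.0, 197.0] [198. 118.  53.] ((472.9022521972656, -167.09197998046875), (33.9985466003418, 39.882198333740234), 64.6452407836914)
0.58 [381.2, 247.8] [129.  70.  30.] ((560.1777954101562, -284.8753356933594), (40.817344665527344, 33.05851364135742), 27.430139541625977)
0.58 [257.1, 323.2] [162.  93.  42.] ((563.6763916015625, -173.6848907470703), (39.583831787109375, 32.92936325073242), 26.676044464111328)
0.54 [304.9, 158.1] [116.  63.  27.] ((482.57476806640625, -257.5443115234375), (11.28718090057373, 15.926694869995117), 19.967824935913086)
```

View pics/w2.png

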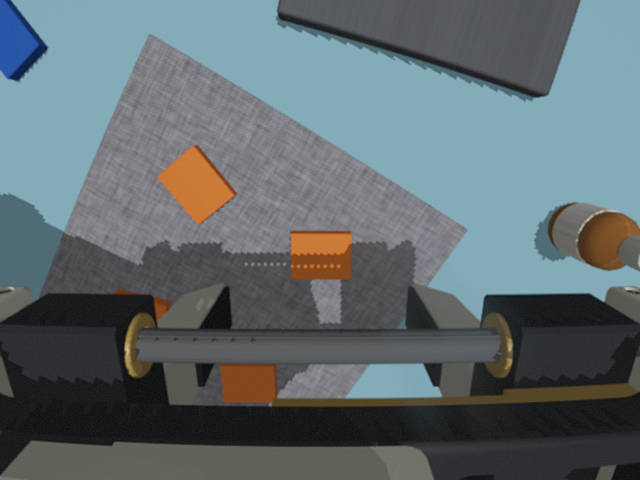

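The close view shows the orange plate at (257,322), square to the fingers. I'll go down and grip.

```bash
python3 -m inch '0 0 0.035 0 0.08; 0 0 0.065 0 0.08; 0 0 0.085 0 0.07; 0 0 0.088 0 0.03; 0 0 0.088 0 0.03' 15; python3 -m inch '0 0 0 0 0.03; 0 0 0 0 0.03; 0 0 -0.04 0 0.03; 0 0 -0.09 0 0.03; 0 0 -0.14 0 0.03'
```

```text
clock: 3.55
position: [0.5641, -0.1754, 0.1879]
ee_rot: [1.654, 2.67, 0.001]
force: [0.5, -0.2, 0.6]
width: 0.662
gripper_force: 0.0
clock: 4.05
position: [0.5632, -0.1755, 0.3292]
ee_rot: [1.654, 2.671, 0.0]
force: [0.8, -0.4, 0.4]
width: 0.33
gripper_force: 0.0
```

The fingers were still closing when I lifted, so the plate was missed. I'll repeat with more dwell.

```bash
python3 -m inch '0 0 0 0 0.06; 0 0 0.04 0 0.06; 0 0 0.08 0 0.06; 0 0 0.12 0 0.06; 0 0 0.141 0 0.06'; python3 -m inch '0 0 0.003 0 0.06; 0 0 0.003 0 0.03; 0 0 0.003 0 0.03;0 0 0.003 0 0.03;0 0 0.003 0 0.03' 15;  python3 -m inch '0 0 0.003 0 0.03; 0 0 0.003 0 0.03;0 0 0.003 0 0.03'
```

```text
clock: 4.55
position: [0.5625, -0.1753, 0.1836]
ee_rot: [-1.653, -2.669, 0.001]
force: [0.7, 0.1, 0.3]
width: 0.648
gripper_force: 0.0
clock: 5.05
position: [0.5638, -0.1756, 0.1835]
ee_rot: [1.653, 2.67, 0.001]
force: [-0.7, 0.2, 3.3]
width: 0.437
gripper_force: 14.8
clock: 5.35
position: [0.5639, -0.1758, 0.1813]
ee_rot: [1.653, 2.669, 0.001]
force: [-3.3, 0.1, 13.3]
width: 0.431
gripper_force: 21.1
```

```bash
python3 -m inch '0 0 -0.04 0 0.03; 0 0 -0.08 0 0.03; 0.03 0.01 -0.11 0.08 0.03; 0.07 0.018 -0.13 0.16 0.03; 0.105 0.025 -0.147 0.247 0.03'; python3 -m inch '0 0 0 0 0.03; 0 0 0 0 0.03'
cat > post.py <<'E'
from h import *
import sys
np.set_printoptions(precision=4,suppress=True)
o=arm.observe();print(o["position"],o["clock"],o["width"],o["gripper_force"])
P=np.array(arm.get_calibration("wrist")["pose"]);cal=arm.get_calibration("wrist"); im=save("wrist",sys.argv[1])
for q,z in(("post_top",.078),("carrier_hinge",.1),("fixture",0)):
    for r in arm.place_of("wrist",q)[:3]: print(q,r["conf"],r["point"],onz("wrist",r["point"],z,cal))
print("cam",P[:3,3])
E
python3 post.py w3.png
```

```text
clock: 5.85
position: [0.5388, -0.069, 0.3285]
ee_rot: [1.974, 2.442, 0.003]
force: [0.8, 0.4, 0.3]
width: 0.437
gripper_force: 14.9
clock: 6.05
position: [0.5391, -0.0696, 0.3275]
ee_rot: [1.966, 2.449, 0.001]
force: [-0.2, -0.9, -0.3]
width: 0.433
gripper_force: 14.9
[ 0.5391 -0.0696  0.3275] 6.05 0.4328566243729472 14.900959432125092
post_top 0.76 [82.1, 367.5] [0.544  0.0375 0.078 ]
fixture 0.89 [94.9, 355.3] [0.5442 0.0384 0.    ]
cam [0.5233 0.0025 0.3063]
```

View pics/w3.png

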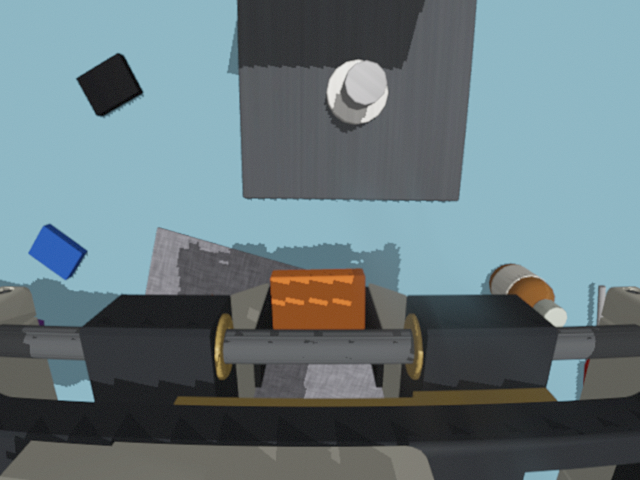

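Spacer is held, at (300,318) in the wrist picture, and the post top is at (82,366), which puts it at about (0.544,0.0375). The wrist camera sits 72 mm ahead of the TCP, so I'll check how much hand sticks out towards the carrier before closing in.

```bash
python3 - <<'E'
from h import *
im=arm.get_image("side"); c=im[20:320,200:520]; cv2.imwrite("pics/d2.png",cv2.resize(c,None,fx=2,fy=2)[:,:,::-1])
P=np.array(arm.get_calibration("wrist")["pose"]); print("cam px",proj("side",P[:3,3]),"in crop",(proj("side",P[:3,3])-[20,200])*2)
from scipy.spatial.transform import Rotation as R
print(R.from_rotvec(arm.observe()["ee_rot"]).as_matrix(), arm.observe()["joints"])
E
```

```text
cam px [139.71637876 352.97774983] in crop [239.43275753 305.95549966]
[[-2.11584783e-01  9.77359153e-01 -9.83087014e-04]
 [ 9.77359631e-01  2.11584490e-01 -3.94183334e-04]
 [-1.77252725e-04 -1.04423276e-03 -9.99999439e-01]] [ 0.02379817  0.38547525  0.01321891  1.86967312 -0.00585562  0.88745138
  0.25294506]
```

View pics/d2.png

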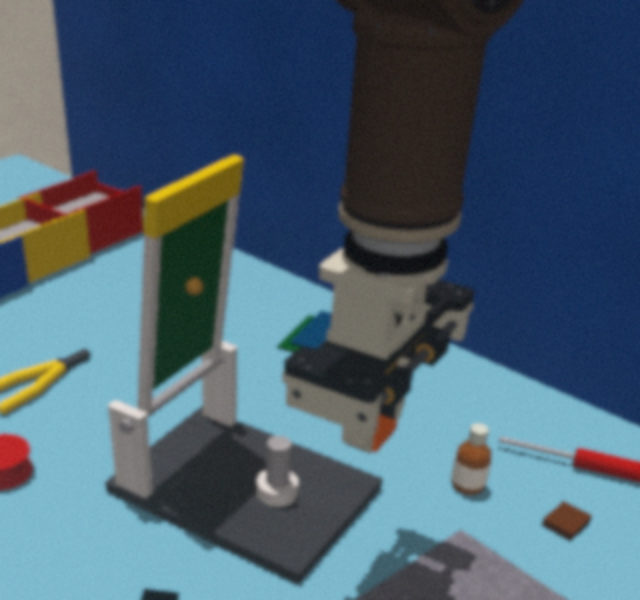

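No camera body sticks out in the side crop; the beige boss at (265,335) only reaches about 50 mm. It is safe to go straight in over the post, at crop (445,278).

```bash
python3 -m inch '0.035 0.009 0 0 0.03; 0.07 0.018 0.01 0 0.03; 0.095 0.025 0.03 0 0.03; 0.1035 0.0277 0.05 0 0.03; 0.1035 0.0277 0.05 0 0.03'; python3 post.py w4.png; python3 -m inch '0 0 0.005 0 0.03; 0 0 0.01 0 0.03'
```

```text
clock: 6.8
position: [0.5432, 0.0377, 0.2741]
ee_rot: [-1.965, -2.446, 0.005]
force: [-0.2, -0.0, -0.8]
width: 0.433
gripper_force: 14.9
[0.5432 0.0377 0.2741] 6.8 0.43343378272912303 14.901093989610672
post_top 0.35 [10.9, 323.0] [0.5171 0.1603 0.078 ]
carrier_hinge 0.65 [9.4, 322.3] [0.5181 0.1544 0.1   ]
fixture 0.85 [244.4, 319.0] [0.5417 0.0389 0.    ]
cam [0.5273 0.1097 0.253 ]
clock: 7.2
position: [0.5444, 0.0358, 0.2671]
ee_rot: [1.971, 2.445, 0.001]
force: [-0.2, -1.2, -0.0]
width: 0.434
gripper_force: 14.9
```

```bash
python3 -m inch '0.001 0 0.002 0 0.03; 0.001 0 0.004 0 0.03; 0.001 0 0.005 0 0.03;0.001 0 0.005 0 0.03'; python3 -m inch '0 0 0.002 0 0.03; 0 0 0.003 0 0.03;0 0 0.003 0 0.03'
```

```text
clock: 7.6
position: [0.5438, 0.0377, 0.2616]
ee_rot: [-1.97, -2.447, 0.0]
force: [0.0, 0.2, -0.7]
width: 0.436
gripper_force: 14.9
clock: 7.9
position: [0.5438, 0.0376, 0.2586]
ee_rot: [-1.97, -2.447, 0.0]
force: [0.4, -0.6, -0.7]
width: 0.432
gripper_force: 14.9
```

```bash
python3 -m inch '0 0 0.001 0 0.03; 0 0 0.002 0 0.03;0 0 0.003 0 0.03; 0 0 0.003 0 0.03'; python3 -m inch '0 0 0.001 0 0.03; 0 0 0.002 0 0.03;0 0 0.003 0 0.03; 0 0 0.003 0 0.03'
```

```text
clock: 8.3
position: [0.5439, 0.0377, 0.2569]
ee_rot: [1.97, 2.447, 0.001]
force: [-4.9, -0.1, 13.4]
width: 0.435
gripper_force: 15.0
clock: 8.7
position: [0.544, 0.0376, 0.2543]
ee_rot: [1.97, 2.446, 0.001]
force: [-5.9, -0.9, 19.0]
width: 0.434
gripper_force: 15.0
```

Contact shows post top ≈ 0.079 m, so one spacer should close a gap of about 6 mm. I'll release, back off and check the plate.

```bash
python3 -m inch '0 0 -0.003 0 0.06;0 0 -0.003 0 0.06;0 0 -0.003 0 0.06;0 0 -0.003 0 0.06'; python3 -m inch '0 0 -0.01 0 0.06; 0 0 -0.04 0 0.06; -0.04 0 -0.06 0 0.06; -0.08 0 -0.07 0 0.06; -0.105 -0.028 -0.07 0 0.06'; python3 -m inch '0 0 0 0 0.03;0 0 0 0 0.03'
python3 - <<'E'
from h import *
np.set_printoptions(precision=4,suppress=True)
o=arm.observe();print(o["position"],o["clock"])
cal=arm.get_calibration("wrist"); im=save("wrist","w5.png")
for r in arm.silhouettes("wrist","spacer0"):
    m=r["region"].astype(np.uint8); c=max(cv2.findContours(m,0,2)[0],key=cv2.contourArea)[:,0,:]
    w=np.array([onz("wrist",p[::-1],.0885,cal)[:2] for p in c],np.float32)
    print(round(r["conf"],2),r["point"],np.round(im[m>0].mean(0)),cv2.minAreaRect(w*1000))
E
```

```text
clock: 9.1
position: [0.5438, 0.0376, 0.2555]
ee_rot: [-1.97, -2.447, 0.0]
force: [-0.3, -0.7, 0.1]
width: 0.65
gripper_force: 0.0
clock: 9.6
position: [0.5417, -0.0732, 0.3284]
ee_rot: [1.968, 2.442, 0.005]
force: [-0.4, -0.9, -0.1]
width: 0.653
gripper_force: 0.0
clock: 9.8
position: [0.5385, -0.0718, 0.3263]
ee_rot: [1.973, 2.445, 0.0]
force: [0.5, 0.9, 0.6]
width: 0.529
gripper_force: 0.0
[ 0.5385 -0.0718  0.3263] 9.8
0.94 [249.8, 58.3] [ 46.  90. 167.] ((378.8049621582031, -98.41202545166016), (28.08605194091797, 31.327342987060547), 64.13514709472656)
0.89 [83.7, 113.4] [32. 35. 37.] ((404.6356506347656, 5.470586776733398), (31.806116104125977, 25.375389099121094), 38.93816375732422)
0.86 [72.3, 374.9] [221. 146.  77.] ((543.2080688476562, 38.784751892089844), (40.535240173339844, 32.511924743652344), 12.694042205810547)
0.56 [320.4, 43.9] [59. 44. 78.] ((367.5741271972656, -151.32574462890625), (5.172518730163574, 4.420867919921875), 13.915176391601562)
```

View pics/w5.png

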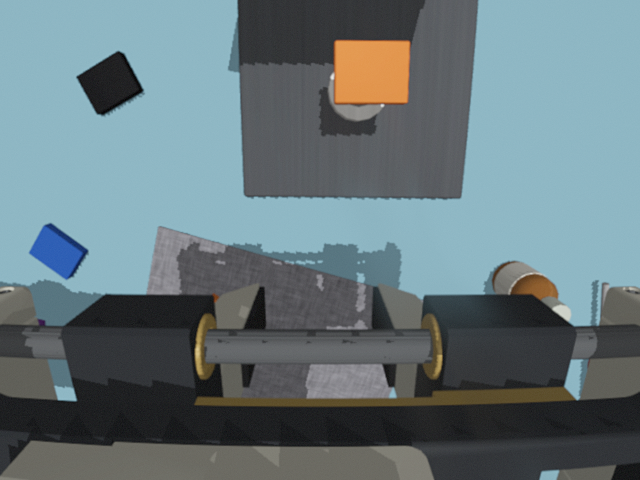

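The orange plate lies flat on the post at (72,375), centred at (0.543,0.039), within about 1 mm of the post. Next I'll rise over the raised carrier and drop down behind its pad with closed fingers.

```bash
python3 -m inch '0 0.005 -0.045 0 0; 0 0.01 -0.09 0 0; 0 0.015 -0.135 0 0; 0.01 0.02 -0.18 0 0; 0.03 0.028 -0.214 0 0'; python3 -m inch '0.045 0 0 0 0; 0.09 0 0 0 0; 0.135 0 0 0 0;0.18 0 0 0 0; 0.2165 0 0 0 0';  python3 -m inch '0 0 0 0 0; 0 0 0 0 0'
```

```text
clock: 10.4
position: [0.56, -0.0354, 0.543]
ee_rot: [1.97, 2.444, 0.002]
force: [0.3, 1.5, -0.3]
width: 0.019
gripper_force: 0.0
clock: 10.9
position: [0.5122, 0.18, 0.5399]
ee_rot: [-1.965, -2.451, -0.001]
force: [1.3, 0.9, -0.8]
width: 0.007
gripper_force: 0.0
clock: 11.1
position: [0.5132, 0.1778, 0.5397]
ee_rot: [-1.965, -2.451, 0.0]
force: [-0.7, -0.6, 0.3]
width: 0.004
gripper_force: 0.0
```

```bash
python3 -m inch '0 0 0.03 0 0; 0 0 0.057 0 0; 0 0 0.057 0 0; -0.02 0 0.057 0 0; -0.033 0 0.057 0 0'; python3 -m inch '-0.012 0 0.0015 0 0; -0.025 0 0.003 0 0; -0.037 0 0.006 0 0; -0.050 0 0.010 0 0;-0.050 0 0.010 0 0'
```

```text
clock: 11.6
position: [0.5214, 0.1421, 0.4839]
ee_rot: [1.971, 2.445, 0.001]
force: [-0.3, 0.5, -0.9]
width: 0.004
gripper_force: 0.4
clock: 12.1
position: [0.5318, 0.0924, 0.4721]
ee_rot: [1.974, 2.444, -0.002]
force: [-0.7, -0.5, -0.8]
width: 0.005
gripper_force: 0.2
```

```bash
cat > pad.py <<'E'
from h import *
np.set_printoptions(precision=4,suppress=True)
o=arm.observe();print(o["position"],o["force"],o["clock"])
ob=[]
for cam in("scene","side"):
    arm.get_image(cam); r=arm.place_of(cam,"carrier_pad"); print(cam,[(np.round(k["point"]),round(k["conf"],2)) for k in r[:3]])
    if r: ob.append((cam,r[0]["point"]))
p=tri(ob)-[.5435,.0382,0]; c,s=np.cos(.213),np.sin(.213); print("pad fixture frame",c*p[0]+s*p[1],-s*p[0]+c*p[1],p[2])
E
python3 pad.py
```

```text
[0.5318 0.0924 0.4721] [-0.7497 -0.4865 -0.7538] 12.1
scene [(array([181., 330.]), 0.62)]
side [(array([128., 321.]), 0.97)]
pad fixture frame 0.008166948146227017 0.04844730712020034 0.2934525784591705
```

```bash
python3 -m inch '-0.020 0 0.008 0 0; -0.0375 0 0.018 0 0; -0.055 0 0.030 0 0; -0.071 0 0.043 0 0; -0.086 0 0.058 0 0'; python3 -m inch '-0.0125 0 0.015 0 0; -0.023 0 0.032 0 0; -0.033 0 0.051 0 0; -0.0405 0 0.070 0 0;-0.0405 0 0.070 0 0'; python3 pad.py
```

```text
clock: 12.8
position: [0.5498, 0.0112, 0.4146]
ee_rot: [-1.969, -2.448, -0.002]
force: [-0.8, 1.1, 0.2]
width: 0.004
gripper_force: 0.7
clock: 13.3
position: [0.5578, -0.0292, 0.3427]
ee_rot: [-1.969, -2.445, 0.004]
force: [-0.4, 0.2, 1.5]
width: 0.005
gripper_force: 0.6
[ 0.5578 -0.0292  0.3427] [-0.4159  0.1507  1.4994] 13.3
scene [(array([217., 279.]), 0.64)]
side []
pad fixture frame 0.6075761835514771 0.29899404131215607 0.65625
```

```bash
python3 -m inch '-0.003 0 0.01 0 0; -0.006 0 0.02 0 0; -0.008 0 0.03 0 0; -0.010 0 0.040 0 0;-0.010 0 0.040 0 0'; python3 -m inch '-0.0005 0 0.005 0 0; -0.001 0 0.009 0 0; -0.001 0 0.009 0 0'; python3 -m inch '0 0 0.002 0 0; 0 0 0.004 0 0; 0 0 0.004 0 0'
```

```text
clock: 14.0
position: [0.56, -0.0391, 0.3029]
ee_rot: [-1.97, -2.445, 0.003]
force: [0.5, 0.9, 0.8]
width: 0.006
gripper_force: 0.7
clock: 14.3
position: [0.5606, -0.0397, 0.2953]
ee_rot: [-1.97, -2.446, 0.001]
force: [-1.1, -1.0, 1.6]
width: 0.004
gripper_force: 0.8
clock: 14.6
position: [0.5607, -0.0398, 0.2918]
ee_rot: [1.97, 2.446, -0.0]
force: [-0.9, -1.8, 3.4]
width: 0.007
gripper_force: 1.8
```

```bash
for i in 1 2; do python3 -m inch '0 0 0.001 0 0; 0 0 0.002 0 0; 0 0 0.002 0 0'; done
```

```text
clock: 14.9
position: [0.5607, -0.0398, 0.2908]
ee_rot: [1.97, 2.446, 0.0]
force: [-5.8, -1.7, 13.8]
width: 0.004
gripper_force: 7.0
clock: 15.2
position: [0.5607, -0.0399, 0.2901]
ee_rot: [1.97, 2.445, 0.001]
force: [-9.8, -2.2, 27.3]
width: 0.006
gripper_force: 13.7
```

It stopped firmly at TCP 0.290, so the pad face is at ≈0.112 m against 0.106 m on the stop. That is θ≈0.03 rad, which matches the predicted stack height. I'll check visually.

```bash
python3 - <<'E'
from h import *
im=arm.get_image("side"); im2=arm.get_image("scene"); a=cv2.resize(im[170:330,230:430],None,fx=2,fy=2); b=cv2.resize(im2[190:350,220:420],None,fx=2,fy=2); cv2.imwrite("pics/d3.png",np.hstack([a,b])[:,:,::-1])
o=arm.observe(); print(o["position"],o["force"],o["clock"])
E
```

```text
[ 0.56064508 -0.03989388  0.29007535] [-9.20249694 -1.76166123 27.3833628 ] 15.3
```

View pics/d3.png

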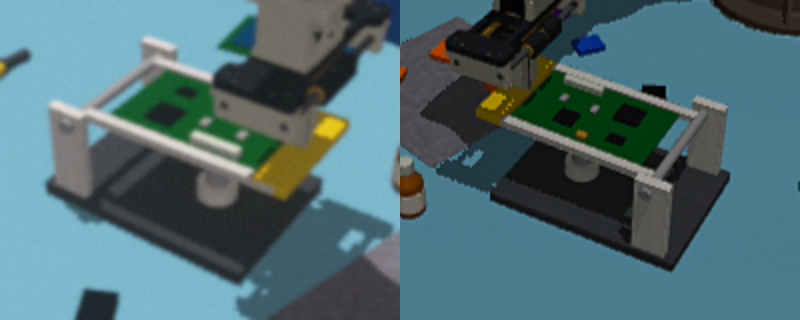

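Both crops show the carrier nearly level, with the post and collar under the board at about (185,215) and (165,580). The fingers press on the yellow pad and the force is steady at 27 N, so I'm handing in.

```bash
python3 -c "
from cell import arm
print(arm.sign_off())"
```

```text
the job is handed in; nothing more can be done
None
```

I handed the job in with one orange spacer flat and centred on the post and the carrier held down on it at about 27 N, stopped roughly 0.03 rad above its stop, so one was enough.

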